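# Line up the hand stamp over a tile

### The arm

A 7-joint arm with a two-finger parallel gripper is mounted at the origin on the work surface. World frame = base frame: x ahead of the robot, y to its left, z up, the work surface at z = 0. Lengths are in m, angles in rad, forces in N, time in s.
With the tool pointing down it reaches from about 0.35 to 0.9 m from the base axis. Payload 8.1 kg.
Tool frame: the origin (TCP) lies at the very end of the fingers, on their centre line; the grasp point (between the pads) lies 19 mm behind it; z points along the fingers, y is the line along which they close (so a half turn about z gives the same grasp; the last joint's range is limited). The gripper opens to 92 mm and grips with 3 to 60 N. Pads are 19 mm wide; open, the fingers measure 130 mm over their backs; the gripper's body (75 mm by 190 mm) begins 47 mm behind the grasp point.
Start: joints at [1.182, 0.434, 0.025, 1.573, -0.012, 1.134, -0.075], TCP at [0.176, -0.6, 0.227] pointing down, gripper open.
Joint ranges: [-2.62, 2.62], [-0.44, 2.09], [-1.27, 1.32], [0.08, 2.57], [-1.32, 4.46], [0.12, 2], [-2.74, 2.74]. Speed limits (rad/s): [2.22, 2.22, 3.01, 3.01, 3.14, 3.14, 3.14].

### API

Orientations are given as a rotation vector (axis times angle).
In Python, from cell import read_state, get_image, job gives the robot as it stands.
- The arm moves only by the tool carry_out, never from a script. Its argument "steps" is a list of rows, each a list of 7 numbers: the shift along the world's x, y, z normalised to -1 to 1, where 1 is 25 mm, then the turn, a rotation vector about the world's x, y, z normalised to -1 to 1, where 1 is 4 degrees, then the opening, from -1 (shut) to 1 (fully open). In form: [[x, y, z, wx, wy, wz, jaw], ...]. A call has exactly 10 rows; each row shifts and turns the commanded pose from where the row before left it; what a row does not reach is not made up. A row lasts 1/12 s, in which the tool goes at most 41.7 mm and 7.16 degrees, less where a joint would pass 70% of its speed; a pose out of reach is approached as far as the arm can. A call with a number of a shift or a turn outside -1 to 1 is refused whole. A call with a gripper value outside its range is refused whole. The fingers move at their own pace and stop on an object; "force" is the grip in N (left out, the last holds). Time passes only in rows, so rows that do not move let the fingers close, or fill a call up. It gives the time, the measured TCP pose, the force, the opening and the grip force at its end, in the units of the state.
- read_state(): the state, without advancing time (a new reading comes with each control period).
- get_image(name): name is "side" or "top"; returns a dict with "frame" (420x560x3 uint8, red, green, blue), "fovy" (degrees; the focal length in pixels is half the picture's height over the tangent of half this angle, whatever the lens; pixels are square), "cx", "cy" (the principal point, pixels), "T" (4x4, takes a point from camera to world coordinates). Camera axes: x right, y up, looking along -z (the intrinsics and any distortion apply to the point x, -y, -z); pixel columns grow to the right and rows downward; lengths in m; the calibration is good to about 2 mm. A picture is of the moment at which its call begins. There is no depth.
- job.close_job(): hands the job in; it is judged then, once.
The state is a dict: "time": time; "joint_positions": joint angles; "qvel": joint speeds; "joint_torque": joint torques, N m; "eef_pos": TCP position; "orientation": TCP orientation; "contact_force": force on the tool from outside, world axes, zero at the start; "wrist_torque": the same for the moment, N m; "width": finger opening in m; "gripper_force": force on a finger pad.
Only numpy, scipy, OpenCV 4.12 (cv2) and the standard library are available. Lean on these libraries where they do the work, as an engineer would, in place of code of your own. Each camera call takes 0.05 s, during which the arm holds its last target. There are 200 camera calls.

### The job

Get ready to stamp the clay tile. Lay the tile flat on the narrow raised stand, centred and lengthwise along it, and let go of it; then take the stamp off the ink pad by its handle, carry it over the rack of brushes without touching the rack, and hold it level, centred and lengthwise over the tile, its rubber face about 1 cm above the clay. The face is inked, so it must never touch the tile: finish holding the stamp still in the air there, and leave the mug, the jar and the pot alone.

Things in the scene. Friction and masses are not known exactly. Their poses are not given: they have to be found in the camera images.
- tile: Flat terracotta clay tile, 90 (x) by 60 (y) by 10 (z) mm, 0.08 to 0.17 kg, lying loose on the table on the robot's side of the stand. Origin: centre of its underside; z up, x along its length.
- stand: Fixed metal pedestal, 60 mm high: round foot 90 mm across and 10 mm thick, thin 24 mm column, and a flat cork-covered top 70 (x) by 30 (y) mm (the head is 14 mm thick), narrower than the tile. Origin: centre of the foot's underside, on the table; the cork face is 60 mm above it; x along the length of the top. It stands on one side of the rack, left or right.
- stamp: Wooden hand stamp, 0.1 to 0.2 kg, 64 mm high in all, standing on the ink pad. From the bottom: black rubber face 60 (x) by 40 (y) by 4 mm, wooden block 68 by 46 mm from 4 to 22 mm, flat-sided upright handle 50 (x) by 22 (y) mm from 22 to 64 mm. Origin: centre of the rubber face's underside; z up, x along its length.
- pad: Fixed open ink pad, black tray 130 (x) by 90 (y) by 10 mm with a grey pad 112 by 74 mm in it, top 16 mm above the table, on the other side of the rack from the stand. Origin: centre of its underside, on the table.
- rack: Fixed brush rack between the pad and the stand: wooden plinth 320 (x) by 60 (y) by 45 mm with two cans and ten upright brushes and pencils in it, tallest 113 mm above the table, all within the plinth's outline. Origin: centre of the plinth's underside, on the table; x along its length, roughly away from the robot.
- mug: Empty blue mug, 85 mm high, 72 mm across, handle to its +y; loose bystander on the robot's side of the ink pad. Origin: centre of its foot.
- jar: Glass jar with a white cap, 75 mm high, 56 mm across; loose bystander beyond the stand. Origin: centre of its foot.
- pot: White paint pot with a black cap, 60 mm high, 50 mm across; loose bystander beyond the ink pad. Origin: centre of its foot.
Mind the look-alikes: they are no part of the job. Of the things shaped like the tile, the terracotta one is meant. Leave any green look-alike of the stamp alone.

How it is judged:
On the way, in this order (a step that is already met when the one before it is completed fails the run):
1. the tile lies released, flat, centred and lengthwise on the stand (horizontal distance between tile and stand below 0.015 m and z of tile in the frame of stand between 0.056 and 0.065 m and angle between the x axis of tile and the x axis of stand, either way round below 0.2 rad and angle between tile's own z axis and vertical below 0.06 rad and linear speed of tile below 0.02 m/s and contact force between tile and the fingers below 0.1 N), for 0.2 s.
2. the stamp is in the air above the rack (z of stamp in the frame of rack above 0.113 m and y of stamp in the frame of rack between -0.1 and 0.1 m and x of stamp in the frame of rack between -0.17 and 0.17 m).
At the end, for the whole second after the job is handed in: Tile released and still on the stand: within 15 mm of centre, 0.2 rad of lengthwise, flat (0.06 rad). Stamp held still by the fingers alone: face 3 to 18 mm above the tile, within 8 mm of its centre, 0.12 rad of lengthwise (either way round), level within 0.1 rad (all of step 1 and horizontal distance between stamp and tile below 0.008 m and z of stamp in the frame of tile between 0.013 and 0.028 m and angle between the x axis of stamp and the x axis of tile, either way round below 0.12 rad and angle between stamp's own z axis and vertical below 0.1 rad and linear speed of stamp below 0.02 m/s and contact force between stamp and the fingers above 1 N and contact force between stamp and tile below 0.05 N and contact force between stamp and stand below 0.05 N and contact force between stamp and jar below 0.05 N); the arm keeps its last pose, push and grip.
It fails at once if the stamp touches the tile (contact force between stamp and tile above 0.3 N).
It fails at once if the rack is touched (contact force between rack and anything else above 0.5 N).
It fails at once if the mug, the jar or the pot is moved by more than 30 mm or tipped ((distance of mug from where it was at the start of the episode above 0.03 m or angle between mug's own z axis and vertical above 0.35 rad) or (distance of jar from where it was at the start of the episode above 0.03 m or angle between jar's own z axis and vertical above 0.35 rad) or (distance of pot from where it was at the start of the episode above 0.03 m or angle between pot's own z axis and vertical above 0.35 rad)).
It also fails if it takes over 70 s, if anything falls off the work surface, if the arm or the gripper's body presses on something with over 40 N, if the wrist force passes 120 N, or if a joint passes its speed limit or range.

## Working session

There is one attempt and no reset: what is moved stays moved. The work goes in short steps, Python scripts to look and compute and a tool call to move; the robot and the scene stay as the last step left them, time stands still between calls to the robot, and variables do not carry over. Pictures are saved under pics/ and viewed, at most 10 in all, crops included, and the job is handed in when it is done.

Besides the shell and the picture viewer there is one more tool, called after ">>>" by a JSON object that holds its "name" and its "arguments", one argument or row to a line. carry_out: Moves the arm, as the interface text tells. Scaled input: -1 to 1 covers 25 mm each way for a shift and 4 degrees each way for a turn. Its arguments: {"type":"object","properties":{"steps":{"type":"array"},"force":{"type":"number"}},"required":["steps"]}

```bash
mkdir -p pics; ls; cat > h.py <<'E'
import numpy as np, cv2
from cell import read_state, get_image, job
def take(n,fn=None):
    d=get_image(n)
    if fn: cv2.imwrite('pics/'+fn,cv2.cvtColor(d['frame'],cv2.COLOR_RGB2BGR))
    return d
def ray(d,uv):
    f=d['frame'].shape[0]/2/np.tan(np.radians(d['fovy'])/2)
    T=np.array(d['T']); v=np.array([(uv[0]-d['cx'])/f,-(uv[1]-d['cy'])/f,-1.])
    return T[:3,3],T[:3,:3]@v
def onz(d,uv,z):
    o,v=ray(d,uv); return o+v*(z-o[2])/v[2]
def tri(d1,p1,d2,p2):
    o1,v1=ray(d1,p1);o2,v2=ray(d2,p2)
    s=np.linalg.lstsq(np.c_[v1,-v2],o2-o1,rcond=None)[0]
    a,b=o1+v1*s[0],o2+v2*s[1]; return (a+b)/2,np.linalg.norm(a-b)
def pix(d,P):
    T=np.array(d['T']);f=d['frame'].shape[0]/2/np.tan(np.radians(d['fovy'])/2)
    c=T[:3,:3].T@(np.array(P)-T[:3,3]); return np.array([d['cx']-f*c[0]/c[2],d['cy']+f*c[1]/c[2]])
E
python3 - <<'E'
from h import *
for n in('top','side'):
    d=take(n,n+'0.png'); print({k:v for k,v in d.items() if k!='frame'})
print(read_state())
E
```

```text
pics
{'fovy': 55.95989018174833, 'cx': 279.23468214969034, 'cy': 210.70097434789105, 'T': array([[-0.01535492,  0.98262696, -0.18495533,  0.36634919],
       [-0.99975137, -0.01209683,  0.01873119,  0.06020331],
       [ 0.0161684 ,  0.18519696,  0.9825684 ,  1.05709468],
       [ 0.        ,  0.        ,  0.        ,  1.        ]])}
{'fovy': 46.46997008066212, 'cx': 279.81537361347705, 'cy': 211.34182484640084, 'T': array([[-0.95676685,  0.19263341, -0.217921  ,  0.3161218 ],
       [-0.29041636, -0.6738853 ,  0.6793651 ,  0.79024007],
       [-0.01598535,  0.71328183,  0.70069501,  0.7912774 ],
       [ 0.        ,  0.        ,  0.        ,  1.        ]])}
{'time': 0.1, 'joint_positions': array([ 1.18243015,  0.43515451,  0.02497618,  1.57399844, -0.01158424,
        1.13398868, -0.07510179]), 'qvel': array([-4.28887936e-04, -7.76946462e-04,  5.77259056e-04, -1.21528693e-03,
       -1.31538501e-03, -4.55588495e-05,  2.56108854e-05]), 'joint_torque': array([ 2.89315838e-03, -6.69133615e+01,  9.87973586e-01, -3.15153837e+01,
       -6.04960020e-02,  3.73047078e-02,  1.51568438e-04]), 'eef_pos': array([ 0.1759987 , -0.59923724,  0.2260257 ]), 'orientation': array([-3.10824492e+00, -4.47056868e-01,  5.35139595e-04]), 'contact_force': array([-0.02217552, -0.69026378,  0.50766758]), 'wrist_torque': array([ 0.0184054 , -0.01286008,  0.01536845]), 'gripper_force': 0.0, 'width': 0.0917834568738493}
```

View pics/top0.png

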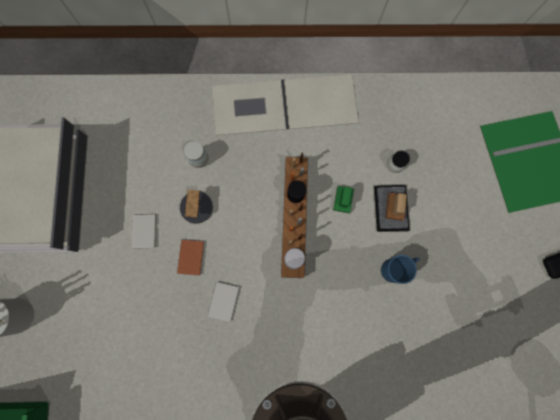

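View pics/side0.png

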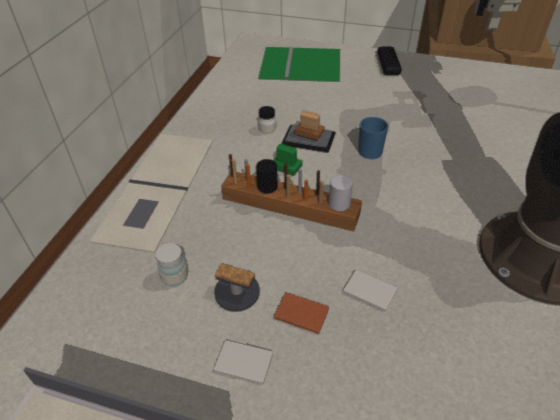

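The top view shows three tile-shaped things: terracotta at (191,257), and white ones at (144,230) and (224,301). The terracotta one is meant. There are two stamp-shaped things: a wooden one on the black pad at (397,205), and a green one at (344,199), which is the look-alike. The cork stand is at (194,204). The mug is at (401,269), the jar at (196,153) and the pot at (400,160). Next I'll measure and make a confirming crop.

```bash
cat > m.py <<'E'
from h import *
def blob(d,box,lo,hi,show=None):
    x0,y0,x1,y1=box; im=d['frame'][y0:y1,x0:x1]
    m=cv2.inRange(cv2.cvtColor(im,cv2.COLOR_RGB2HSV),lo,hi)
    m=cv2.morphologyEx(m,cv2.MORPH_CLOSE,np.ones((3,3)))
    c=max(cv2.findContours(m,cv2.RETR_EXTERNAL,cv2.CHAIN_APPROX_NONE)[0],key=cv2.contourArea)
    c=c+np.array([x0,y0]); return c
def box(d,c,z):
    P=np.array([onz(d,p[0],z)[:2] for p in c],np.float32)
    (cx,cy),(w,h),a=cv2.minAreaRect(P)
    if w<h: w,h,a=h,w,a+90
    return np.round([cx,cy,w,h],4),round((a+90)%180-90,1)
E
python3 - <<'E'
from m import *
t,s=take('top'),take('side')
B={'tile':((170,230,212,285),(265,285,335,335),(0,110,50),(12,255,255),.01),
'cork':((180,180,205,222),(212,260,260,290),(8,90,90),(22,255,255),.06),
'handle':((385,190,412,222),(295,108,325,135),(10,60,165),(25,200,255),.08)}
for k,(b1,b2,lo,hi,z) in B.items():
    c1,c2=blob(t,b1,lo,hi),blob(s,b2,lo,hi)
    ctr=lambda c:(lambda m:np.array([m['m10'],m['m01']])/m['m00'])(cv2.moments(c))
    p1,p2=ctr(c1),ctr(c2)
    print(k,p1,p2,'tri',*tri(t,p1,s,p2)); print('  top',box(t,c1,z),'side',box(s,c2,z), cv2.contourArea(c1),cv2.contourArea(c2))
    cv2.drawContours
a=cv2.resize(t['frame'][180:290,170:240],None,fx=5,fy=5,interpolation=2)
b=cv2.resize(t['frame'][180:290,325:420],None,fx=4,fy=5,interpolation=2)
cv2.imwrite('pics/crop1.png',cv2.cvtColor(np.hstack([a,b]),cv2.COLOR_RGB2BGR))
a=cv2.resize(s['frame'][240:340,200:340],None,fx=4,fy=4,interpolation=2)
b=cv2.resize(s['frame'][100:160,270:340],None,fx=3,fy=400/60,interpolation=2)
b=cv2.resize(s['frame'][100:200,270:330],None,fx=4,fy=4,interpolation=2)
cv2.imwrite('pics/crop2.png',cv2.cvtColor(np.hstack([a,b]),cv2.COLOR_RGB2BGR))
E
```

```text
tile [190.24287485 257.01090458] [301.35570382 312.27040816] tri [0.44261292 0.27721008 0.00416686] 0.0006063227202161672
  top (array([0.443 , 0.276 , 0.0866, 0.0574]), -5.6) side (array([0.4421, 0.28  , 0.0895, 0.0629]), -5.3) 672.5 1274.0
cork [191.71878788 203.68363636] [234.72396396 274.46954955] tri [0.57615288 0.26606809 0.05797703] 0.0011901420149178288
  top (array([0.5759, 0.2657, 0.0668, 0.031 ]), -3.4) side (array([0.5766, 0.2674, 0.0708, 0.0329]), -3.7) 275.0 462.5Traceback (most recent call last):
  File "<stdin>", line 7, in <module>
  File "m.py", line 6, in blob
    c=max(cv2.findContours(m,cv2.RETR_EXTERNAL,cv2.CHAIN_APPROX_NONE)[0],key=cv2.contourArea)
ValueError: max() iterable argument is empty
```

```bash
python3 - <<'E'
from m import *
t,s=take('top'),take('side')
hs=lambda d,u,v:cv2.cvtColor(d['frame'],cv2.COLOR_RGB2HSV)[v,u]
print([hs(t,*p) for p in((401,198),(401,205),(392,208),(402,216))],[hs(s,*p) for p in((311,117),(311,125),(305,131),(318,118))])
a=cv2.resize(t['frame'][180:290,170:240],None,fx=5,fy=5,interpolation=2)
b=cv2.resize(t['frame'][180:290,325:415],None,fx=5,fy=5,interpolation=2)
cv2.imwrite('pics/crop1.png',cv2.cvtColor(np.hstack([a,b]),cv2.COLOR_RGB2BGR))
a=cv2.resize(s['frame'][255:340,210:330],None,fx=4,fy=4,interpolation=2)
b=cv2.resize(s['frame'][100:185,272:340],None,fx=4,fy=4,interpolation=2)
cv2.imwrite('pics/crop2.png',cv2.cvtColor(np.hstack([a,b]),cv2.COLOR_RGB2BGR))
E
```

```text
[array([ 17,  96, 148], dtype=uint8), array([ 17,  97, 147], dtype=uint8), array([ 14, 133,  92], dtype=uint8), array([ 14, 142, 108], dtype=uint8)] [array([ 14, 115, 144], dtype=uint8), array([ 15, 119, 116], dtype=uint8), array([ 13, 151, 101], dtype=uint8), array([ 15, 111, 124], dtype=uint8)]
```

View pics/crop1.png

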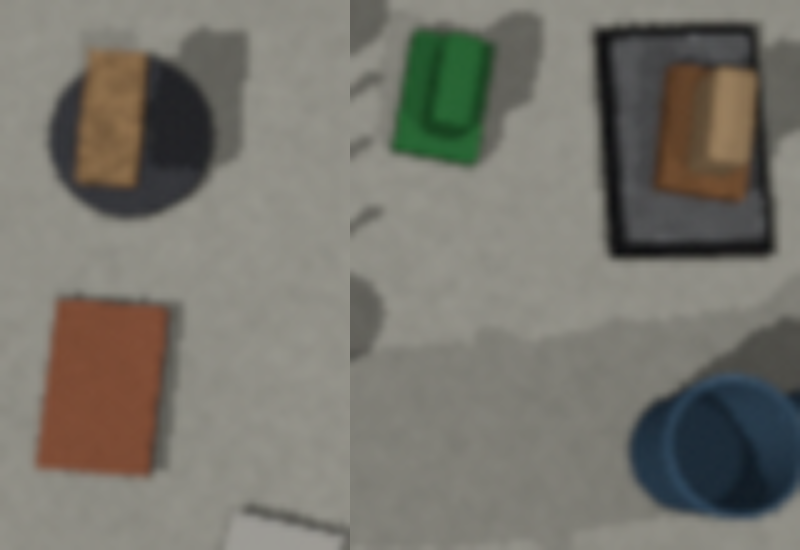

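View pics/crop2.png

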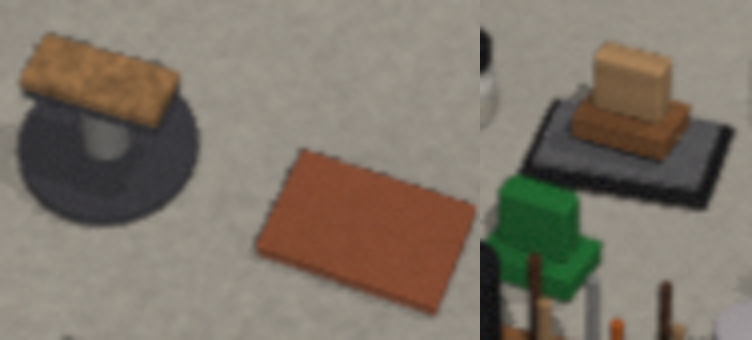

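The crops confirm it: the terracotta tile is at top (191,257) and the wooden stamp on the black pad at (398,206). The green block at (344,199) stays untouched.

>>> {"name": "carry_out", "arguments": {
  "steps": [
    [0.8,1,0,0,0,-0.55,1],
    [0.8,1,0,0,0,-0.55,1],
    [0.8,1,0,0,0,-0.55,1],
    [0.8,1,0,0,0,-0.55,1],
    [0.8,1,0,0,0,-0.55,1],
    [0.8,1,0,0,0,-0.55,1],
    [0.8,1,0,0,0,-0.55,1],
    [0.8,1,0,0,0,-0.55,1],
    [0.8,1,0,0,0,-0.55,1],
    [0.8,1,0,0,0,-0.55,1]
  ]
}}

```text
time: 1.13
eef_pos: [0.3769, -0.3483, 0.2269]
orientation: [3.137, -0.157, 0.0]
contact_force: [0.8, -0.0, -0.1]
width: 0.0918
gripper_force: 0.0
```

```bash
python3 - <<'E'
from m import *
t,s=take('top'),take('side')
c=blob(t,(385,185,415,225),(15,60,125),(22,118,255)); print('handle top',box(t,c,.08),cv2.contourArea(c))
U=lambda u,v:(325+(u-350)/5,180+v/5); S=lambda u,v:(272+(u-480)/4,100+v/4)
# far-y edge corners of handle top: top view right side, side view far edge
print(tri(t,U(756,66),s,S(603,43)),tri(t,U(752,165),s,S(672,57)))
print(tri(t,U(712,66),s,S(596,57)))
for n,uv in dict(rackA=(298,157),rackB=(293,277)).items(): print(n,onz(t,uv,.045))
st=read_state(); print(st['eef_pos'],st['orientation'])
E
```

```text
handle top (array([ 0.5677, -0.2666,  0.0448,  0.0178]), -4.2) 96.0
(array([ 0.59212491, -0.28515405,  0.07394457]), np.float64(0.001919535143837037)) (array([ 0.5420348 , -0.27852951,  0.07561079]), np.float64(0.0016113920973498956))
(array([ 0.59085379, -0.2609091 ,  0.07875785]), np.float64(0.0027496017843171923))
rackA [ 0.70248597 -0.0115644   0.045     ]
rackB [0.38594078 0.00873551 0.045     ]
[ 0.38012874 -0.3446972   0.22689467] [-3.13631240e+00  1.43657400e-01 -2.75515379e-03]
```

>>> {"name": "carry_out", "arguments": {
  "steps": [
    [0.1,1,0,0,0,0,1],
    [0.1,1,0,0,0,0,1],
    [0.1,1,0,0,0,0,1],
    [0.1,1,0,0,0,0,1],
    [0.1,1,0,0,0,0,1],
    [0.1,1,0,0,0,0,1],
    [0.1,1,0,0,0,0,1],
    [0.1,1,0,0,0,0,1],
    [0.1,1,0,0,0,0,1],
    [0.1,1,0,0,0,0,1]
  ]
}}

```text
time: 2.07
eef_pos: [0.401, -0.0991, 0.2269]
orientation: [3.137, -0.155, 0.001]
contact_force: [0.8, -0.3, 0.2]
width: 0.092
gripper_force: 0.0
```

>>> {"name": "carry_out", "arguments": {
  "steps": [
    [0.1,1,0,0,0,0,1],
    [0.1,1,0,0,0,0,1],
    [0.1,1,0,0,0,0,1],
    [0.1,1,0,0,0,0,1],
    [0.1,1,0,0,0,0,1],
    [0.1,1,0,0,0,0,1],
    [0.1,1,0,0,0,0,1],
    [0.1,1,0,0,0,0,1],
    [0.1,1,0,0,0,0,1],
    [0.1,1,0,0,0,0,1]
  ]
}}

```text
time: 2.9
eef_pos: [0.4264, 0.151, 0.2268]
orientation: [3.138, -0.155, 0.001]
contact_force: [0.9, 0.2, 0.2]
width: 0.0919
gripper_force: 0.0
```

>>> {"name": "carry_out", "arguments": {
  "steps": [
    [0.15,1,-0.5,0,0,0,1],
    [0.15,1,-0.5,0,0,0,1],
    [0.15,1,-0.5,0,0,0,1],
    [0.15,1,-0.5,0,0,0,1],
    [0.1,0.9,-0.5,0,0,0,1],
    [0,0,-0.5,0,0,0,1],
    [0,0,-0.5,0,0,0,1],
    [0,0,0,0,0,0,1],
    [0,0,0,0,0,0,1],
    [0,0,0,0,0,0,1]
  ]
}}

```text
time: 3.73
eef_pos: [0.4442, 0.2725, 0.1399]
orientation: [-3.138, 0.155, -0.001]
contact_force: [0.5, -0.3, -0.2]
width: 0.0919
gripper_force: 0.0
```

```bash
python3 -c "
from h import *
st=read_state(); print(st['eef_pos'],st['orientation'])"
```

```text
[0.44420265 0.27253724 0.13987257] [-3.13758020e+00  1.55270659e-01 -9.13993186e-04]
```

>>> {"name": "carry_out", "arguments": {
  "steps": [
    [-0.06,0.18,-0.8,0,0,0,1],
    [0,0,-0.8,0,0,0,1],
    [0,0,-0.8,0,0,0,1],
    [0,0,-0.8,0,0,0,1],
    [0,0,-0.8,0,0,0,1],
    [0,0,-0.6,0,0,0,1],
    [0,0,-0.4,0,0,0,1],
    [0,0,-0.3,0,0,0,1],
    [0,0,-0.14,0,0,0,1],
    [0,0,0,0,0,0,1]
  ]
}}

```text
time: 4.57
eef_pos: [0.4424, 0.2773, 0.0033]
orientation: [3.138, -0.155, 0.0]
contact_force: [1.4, -0.4, 0.1]
width: 0.0918
gripper_force: 0.0
```

>>> {"name": "carry_out", "arguments": {
  "steps": [
    [0,0,0,0,0,0,0],
    [0,0,0,0,0,0,-0.2],
    [0,0,0,0,0,0,-0.5],
    [0,0,0,0,0,0,-0.5],
    [0,0,0,0,0,0,-0.5],
    [0,0,0,0,0,0,-0.5],
    [0,0,0,0,0,0,-0.5],
    [0,0,0,0,0,0,-0.5],
    [0,0,0,0,0,0,-0.5],
    [0,0,0,0,0,0,-0.5]
  ],
  "force": 15
}}

```text
time: 5.4
eef_pos: [0.4424, 0.2774, 0.0035]
orientation: [-3.138, 0.154, -0.001]
contact_force: [-1.0, -0.6, 5.7]
width: 0.0599
gripper_force: 15.0
```

>>> {"name": "carry_out", "arguments": {
  "steps": [
    [0,0,0.4,0,0,0,-0.5],
    [0,0,0.8,0,0,0,-0.5],
    [0,0,1,0,0,0,-0.5],
    [0,0,1,0,0,0,-0.5],
    [0,0,0.8,0,0,0,-0.5],
    [0,0,0.3,0,0,0,-0.5],
    [0.3,0,0,0,0,0.1,-0.5],
    [0.6,-0.1,0,0,0,0.1,-0.5],
    [0.8,-0.1,0,0,0,0.1,-0.5],
    [0.8,-0.1,0,0,0,0.1,-0.5]
  ]
}}

```text
time: 6.23
eef_pos: [0.5051, 0.2691, 0.1093]
orientation: [3.138, -0.108, -0.002]
contact_force: [0.2, -0.0, -1.1]
width: 0.0595
gripper_force: 15.0
```

>>> {"name": "carry_out", "arguments": {
  "steps": [
    [0.8,-0.14,0,0,0,0.1,-0.5],
    [0.8,0,0,0,0,0,-0.5],
    [0.7,0,0,0,0,0,-0.5],
    [0.4,0,0,0,0,0,-0.5],
    [0.14,0,0,0,0,0,-0.5],
    [0,0,0,0,0,0,-0.5],
    [0,0,0,0,0,0,-0.5],
    [0,0,0,0,0,0,-0.5],
    [0,0,0,0,0,0,-0.5],
    [0,0,0,0,0,0,-0.5]
  ]
}}

```text
time: 7.07
eef_pos: [0.5751, 0.2666, 0.111]
orientation: [3.14, -0.098, 0.0]
contact_force: [-0.8, 0.0, -0.5]
width: 0.0595
gripper_force: 15.0
```

```bash
python3 - <<'E'
from m import *
st=read_state(); print(st['eef_pos'],st['orientation'],st['width'],st['contact_force'])
t,s=take('top','top2.png'),take('side','side2.png')
cv2.imwrite('pics/g.png',cv2.cvtColor(np.hstack([cv2.resize(t['frame'][150:260,150:240],None,fx=4.4,fy=4),cv2.resize(s['frame'][190:330,170:300],None,fx=22/7,fy=22/7)]),cv2.COLOR_RGB2BGR)) if 0 else cv2.imwrite('pics/g.png',cv2.cvtColor(cv2.resize(s['frame'][180:330,160:340],None,fx=4,fy=4),cv2.COLOR_RGB2BGR))
E
```

```text
[0.57507519 0.26656875 0.11095771] [ 3.14003176e+00 -9.82583537e-02  2.10172192e-05] 0.059489096577837665 [-0.7841032   0.00312137 -0.48736758]
```

View pics/g.png

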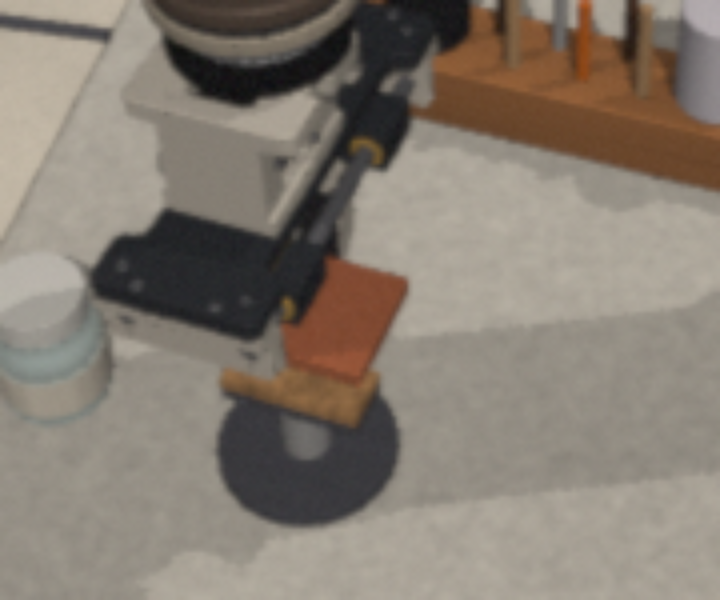

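The side view shows the tile held level between the fingers, at crop (350,320), above the cork stand at crop (300,395), with the jar clear to the left. I'll lower it.

>>> {"name": "carry_out", "arguments": {
  "steps": [
    [0.04,0,-0.3,0,0,0,-0.5],
    [0,0,-0.4,0,0,0,-0.5],
    [0,0,-0.4,0,0,0,-0.5],
    [0,0,-0.3,0,0,0,-0.5],
    [0,0,-0.2,0,0,0,-0.5],
    [0,0,-0.1,0,0,0,-0.5],
    [0,0,-0.1,0,0,0,-0.5],
    [0,0,0,0,0,0,-0.5],
    [0,0,0,0,0,0,-0.5],
    [0,0,0,0,0,0,-0.5]
  ]
}}

```text
time: 8.0
eef_pos: [0.5769, 0.2666, 0.0662]
orientation: [-3.14, 0.099, -0.001]
contact_force: [-0.9, 0.5, -0.6]
width: 0.0598
gripper_force: 15.0
```

>>> {"name": "carry_out", "arguments": {
  "steps": [
    [0,0,-0.03,0,0,0,-0.5],
    [0,0,-0.03,0,0,0,-0.5],
    [0,0,-0.03,0,0,0,-0.5],
    [0,0,-0.02,0,0,0,-0.5],
    [0,0,0,0,0,0,-0.5],
    [0,0,0,0,0,0,-0.5],
    [0,0,0,0,0,0,-0.5],
    [0,0,0,0,0,0,-0.5],
    [0,0,0,0,0,0,-0.5],
    [0,0,0,0,0,0,-0.5]
  ]
}}

```text
time: 8.83
eef_pos: [0.5768, 0.2664, 0.0635]
orientation: [-3.14, 0.1, -0.001]
contact_force: [-2.4, -1.0, 6.0]
width: 0.0597
gripper_force: 15.0
```

>>> {"name": "carry_out", "arguments": {
  "steps": [
    [0,0,0,0,0,0,0.35],
    [0,0,0,0,0,0,0.4],
    [0,0,0,0,0,0,0.5],
    [0,0,0,0,0,0,0.7],
    [0,0,0,0,0,0,0.9],
    [0,0,0,0,0,0,1],
    [0,0,0,0,0,0,1],
    [0,0,0,0,0,0,1],
    [0,0,0,0,0,0,1],
    [0,0,0,0,0,0,1]
  ]
}}

```text
time: 9.67
eef_pos: [0.5767, 0.2663, 0.063]
orientation: [3.14, -0.1, -0.0]
contact_force: [-1.0, 0.9, 0.6]
width: 0.092
gripper_force: 0.0
```

>>> {"name": "carry_out", "arguments": {
  "steps": [
    [0,0,0.3,0,0,0,1],
    [0,0,0.6,0,0,0,1],
    [0,0,1,0,0,0,1],
    [0,0,1,0,0,0,1],
    [0,0,1,0,0,0,1],
    [0,0,1,0,0,0,1],
    [0,0,1,0,0,0,1],
    [0,-1,0.5,0,0,0,1],
    [0,-1,0,0,0,0,1],
    [0,-1,0,0,0,0,1]
  ]
}}

```text
time: 10.5
eef_pos: [0.577, 0.1913, 0.225]
orientation: [-3.139, 0.097, -0.004]
contact_force: [0.2, -0.2, -1.0]
width: 0.0919
gripper_force: 0.0
```

>>> {"name": "carry_out", "arguments": {
  "steps": [
    [0,-1,0,0,0,0,1],
    [0,-1,0,0,0,0,1],
    [0,-1,0,0,0,0,1],
    [0,-1,0,0,0,0,1],
    [0,-1,0,0,0,0,1],
    [0,-1,0,0,0,0,1],
    [0,-1,0,0,0,0,1],
    [0,-1,0,0,0,0,1],
    [0,-1,0,0,0,0,1],
    [0,-1,0,0,0,0,1]
  ]
}}

```text
time: 11.33
eef_pos: [0.5766, -0.0598, 0.2238]
orientation: [3.14, -0.099, 0.001]
contact_force: [1.4, 1.1, 0.3]
width: 0.0918
gripper_force: 0.0
```

```bash
python3 - <<'E'
from m import *
st=read_state(); print(st['eef_pos'],st['orientation'])
t,s=take('top','top3.png'),take('side','side3.png')
ctr=lambda c:(lambda m:np.array([m['m10'],m['m01']])/m['m00'])(cv2.moments(c))
c1=blob(t,(160,170,215,235),(0,110,50),(12,255,255)); c2=blob(s,(195,245,285,310),(0,110,50),(12,255,255))
print(tri(t,ctr(c1),s,ctr(c2)),box(t,c1,.07),box(s,c2,.07))
# stand foot (dark disc) ellipse
c=blob(t,(170,180,220,230),(100,0,20),(140,110,75)); print('foot',box(t,c,.01),cv2.contourArea(c))
# mask of stamp whole wood incl block + pad tray
c=blob(t,(370,180,415,235),(0,0,0),(180,255,45)); print('pad',box(t,c,.01))
c=blob(t,(380,185,415,225),(10,70,70),(22,255,255)); print('wood',c[:,0].min(0),c[:,0].max(0),box(t,c,.038))
b=blob(s,(290,105,330,145),(8,80,50),(22,255,255));print(cv2.contourArea(b))
im=np.hstack([cv2.resize(s['frame'][240:330,200:290],(360,360),interpolation=2),cv2.resize(t['frame'][180:235,370:425],(440,440),interpolation=2)[:360]])
cv2.imwrite('pics/g3.png',cv2.cvtColor(im,cv2.COLOR_RGB2BGR))
E
```

```text
[ 0.57655576 -0.05980557  0.22376143] [ 3.13999881e+00 -9.92763640e-02  1.08537026e-03]
(array([0.57668514, 0.26589825, 0.06320228]), np.float64(0.000560286783011704)) (array([0.5751, 0.2643, 0.0878, 0.0591]), -3.3) (array([0.5753, 0.2699, 0.0911, 0.0643]), -3.7)
foot (array([0.5756, 0.233 , 0.0661, 0.0196]), -4.2) 115.0Traceback (most recent call last):
  File "<stdin>", line 10, in <module>
  File "m.py", line 6, in blob
    c=max(cv2.findContours(m,cv2.RETR_EXTERNAL,cv2.CHAIN_APPROX_NONE)[0],key=cv2.contourArea)
ValueError: max() iterable argument is empty
```

```bash
python3 - <<'E'
from m import *
t,s=take('top'),take('side')
for d,f in((t,'top0'),(s,'side0')): d['frame']=cv2.cvtColor(cv2.imread(f'pics/{f}.png'),cv2.COLOR_BGR2RGB)
c=blob(t,(382,185,415,225),(15,60,125),(22,118,255)); print('handle',box(t,c,.08),cv2.contourArea(c))
c=blob(t,(382,185,415,225),(9,80,60),(22,255,255)); print('wood',box(t,c,.038),cv2.contourArea(c))
h=cv2.convexHull(c)[:,0]; print(h.tolist())
c=blob(s,(290,105,330,145),(9,80,60),(22,255,255)); print(cv2.convexHull(c)[:,0].tolist())
im=np.hstack([cv2.resize(t['frame'][185:225,380:420],(400,400),interpolation=2),cv2.resize(s['frame'][105:145,290:330],(400,400),interpolation=2)])
cv2.imwrite('pics/st.png',cv2.cvtColor(im,cv2.COLOR_RGB2BGR))
E
```

```text
handle (array([ 0.5676, -0.2666,  0.045 ,  0.0178]), -4.2) 103.0
wood (array([ 0.568 , -0.2685,  0.0723,  0.051 ]), -9.3) 450.0
[[401, 193], [405, 194], [406, 196], [406, 204], [404, 217], [403, 219], [395, 219], [389, 218], [386, 217], [386, 210], [387, 200], [388, 194], [389, 193]]
[[307, 111], [315, 113], [318, 114], [319, 115], [324, 126], [323, 131], [322, 133], [319, 137], [317, 139], [315, 139], [311, 138], [300, 135], [297, 134], [295, 133], [295, 128], [301, 113], [303, 111]]
```

View pics/st.png

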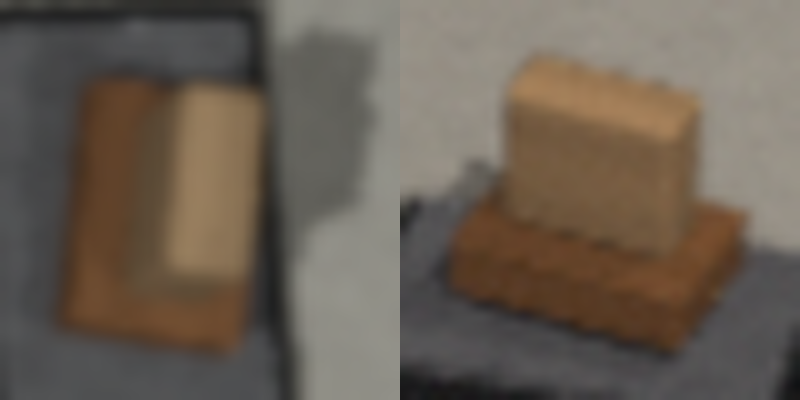

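The enlarged crops show the handle's top face at top-view crop (182,85), (268,90), (250,275), (168,270) and side-view crop (508,90), (535,55), (700,97), (680,140). The block's top corners are also visible.

```bash
python3 - <<'E'
from m import *
t,s=take('top'),take('side')
U=lambda p:((p[0]+.5)/10-.5+380,(p[1]+.5)/10-.5+185)
S=lambda p:((p[0]-400+.5)/10-.5+290,(p[1]+.5)/10-.5+105)
H=[((182,85),(508,90)),((268,90),(535,55)),((250,275),(700,97)),((168,270),(680,140))]
P=[]
for a,b in H:
    p,e=tri(t,U(a),s,S(b)); P.append(p); print(p.round(4),round(e,4))
print('centre',np.mean(P,0))
for z in(.08,.077):
  for n,d,f,i in(('top',t,U,0),('side',s,S,1)):
    Q=np.array([onz(d,f(h[i]),z) for h in H])
    e=(Q[0]+Q[1]-Q[2]-Q[3])/2; print(n,z,Q.mean(0).round(4),np.degrees(np.arctan2(e[1],e[0])).round(1),np.linalg.norm(e).round(4))
B=np.array([onz(t,U(p),.038) for p in((82,85),(60,325),(235,348))]); print('block',(B[0]+B[2])/2,np.degrees(np.arctan2(*(B[0]-B[1])[[1,0]])),np.degrees(np.arctan2(*(B[1]-B[2])[[0,1]])))
for n,uv in dict(pot=(401,157),mug=(402,268),green=(346,196),jar=(194,147)).items(): print(n,onz(t,uv,.07))
E
```

```text
[ 0.5918 -0.2613  0.0802] 0.0009
[ 0.5909 -0.2845  0.0766] 0.0013
[ 0.5435 -0.2761  0.0771] 0.0001
[ 0.5444 -0.2553  0.0772] 0.0011
centre [ 0.56763834 -0.26929617  0.07779216]
top 0.08 [ 0.5676 -0.2685  0.08  ] -9.0 0.0485
side 0.08 [ 0.5665 -0.266   0.08  ] -10.8 0.0483
top 0.077 [ 0.5682 -0.2695  0.077 ] -9.0 0.0486
side 0.077 [ 0.5675 -0.2704  0.077 ] -10.8 0.0485
block [ 0.5667158  -0.26626561  0.038     ] -8.891924956958757 8.334247468842417
pot [ 0.69148645 -0.28008902  0.07      ]
mug [ 0.40344813 -0.26163059  0.07      ]
green [ 0.58843807 -0.13057325  0.07      ]
jar [0.72416271 0.2613917  0.07      ]
```

>>> {"name": "carry_out", "arguments": {
  "steps": [
    [-0.04,-1,0,0,0,-0.15,1],
    [-0.04,-1,0,0,0,-0.15,1],
    [-0.05,-1,0,0,0,-0.15,1],
    [-0.05,-1,0,0,0,-0.15,1],
    [-0.05,-1,0,0,0,-0.15,1],
    [-0.05,-1,0,0,0,-0.15,1],
    [-0.05,-1,0,0,0,-0.15,1],
    [-0.05,-0.8,0,0,0,-0.15,1],
    [0,-0.5,0,0,0,-0.15,1],
    [0,0,-0.5,0,0,0,1]
  ]
}}

```text
time: 12.47
eef_pos: [0.5682, -0.2695, 0.2124]
orientation: [3.129, -0.253, 0.006]
contact_force: [0.5, -0.4, 0.0]
width: 0.0916
gripper_force: 0.0
```

>>> {"name": "carry_out", "arguments": {
  "steps": [
    [0,0,-1,0,0,0,1],
    [0,0,-1,0,0,0,1],
    [0,0,-1,0,0,0,1],
    [0,0,-0.8,0,0,0,1],
    [0,0,-0.3,0,0,0,1],
    [0,0,0,0,0,0,1],
    [0,0,0,0,0,0,1],
    [0,0,0,0,0,0,1],
    [0,0,0,0,0,0,1],
    [0,0,0,0,0,0,1]
  ]
}}

```text
time: 13.3
eef_pos: [0.5679, -0.2663, 0.1093]
orientation: [3.131, -0.247, 0.003]
contact_force: [-0.7, -0.8, -0.1]
width: 0.0916
gripper_force: 0.0
```

>>> {"name": "carry_out", "arguments": {
  "steps": [
    [-0.04,-0.06,-0.5,0,0,0,1],
    [0,0,-0.6,0,0,0,1],
    [0,0,-0.6,0,0,0,1],
    [0,0,-0.5,0,0,0,1],
    [0,0,-0.3,0,0,0,1],
    [0,0,0,0,0,0,1],
    [0,0,0,0,0,0,0.4],
    [0,0,0,0,0,0,0],
    [0,0,0,0,0,0,-0.2],
    [0,0,0,0,0,0,-0.4]
  ],
  "force": 20
}}

```text
time: 14.13
eef_pos: [0.5667, -0.2678, 0.0463]
orientation: [3.131, -0.247, 0.002]
contact_force: [0.2, 0.3, 1.1]
width: 0.0694
gripper_force: 0.0
```

>>> {"name": "carry_out", "arguments": {
  "steps": [
    [0,0,0,0,0,0,-0.6],
    [0,0,0,0,0,0,-0.8],
    [0,0,0,0,0,0,-0.8],
    [0,0,0,0,0,0,-0.8],
    [0,0,0,0,0,0,-0.8],
    [0,0,0,0,0,0,-0.8],
    [0,0,0,0,0,0,-0.8],
    [0,0,0,0,0,0,-0.8],
    [0,0,0,0,0,0,-0.8],
    [0,0,0,0,0,0,-0.8]
  ],
  "force": 25
}}

```text
time: 14.97
eef_pos: [0.5661, -0.2678, 0.0454]
orientation: [3.132, -0.248, -0.0]
contact_force: [-0.4, -1.0, 0.2]
width: 0.022
gripper_force: 25.0
```

>>> {"name": "carry_out", "arguments": {
  "steps": [
    [0,0,0.2,0,0,0,-0.8],
    [0,0,0.4,0,0,0,-0.8],
    [0,0,0.7,0,0,0,-0.8],
    [0,0,1,0,0,0,-0.8],
    [0,0,1,0,0,0,-0.8],
    [0,0,1,0,0,0,-0.8],
    [0,0,1,0,0,0,-0.8],
    [0,0,0.6,0,0,0,-0.8],
    [0,0,0.3,0,0,0,-0.8],
    [0,0,0,0,0,0,-0.8]
  ]
}}

```text
time: 15.8
eef_pos: [0.5671, -0.2678, 0.203]
orientation: [3.131, -0.247, 0.005]
contact_force: [0.6, -0.6, -2.4]
width: 0.0221
gripper_force: 25.0
```

```bash
python3 - <<'E'
from m import *
st=read_state(); print(st['eef_pos'],st['orientation'],st['width'],st['gripper_force'],st['contact_force'])
s=take('side')
cv2.imwrite('pics/l.png',cv2.cvtColor(cv2.resize(s['frame'][0:200,240:440],None,fx=3,fy=3),cv2.COLOR_RGB2BGR))
E
```

```text
[ 0.56714497 -0.26779395  0.20296297] [ 3.13080916 -0.24706899  0.00548161] 0.022050619820769835 24.99310791492462 [ 0.59738652 -0.61549631 -2.43902231]
```

View pics/l.png

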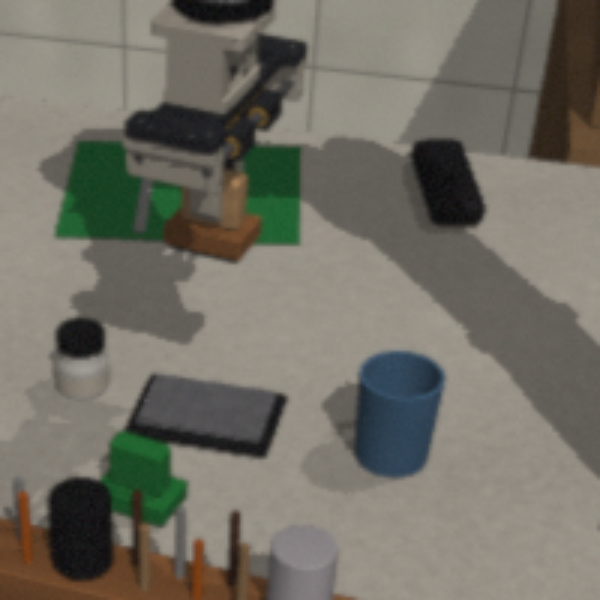

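The stamp hangs level in the grip at crop (212,235), and the pad below at (210,415) is empty. I'll carry it over the rack.

>>> {"name": "carry_out", "arguments": {
  "steps": [
    [0,0.3,0,0,0,0,-0.8],
    [0,0.6,0,0,0,0,-0.8],
    [0,0.8,0,0,0,0,-0.8],
    [0,0.9,0,0,0,0.1,-0.8],
    [0,0.9,0,0,0,0.1,-0.8],
    [0,0.9,0,0,0,0.1,-0.8],
    [0.05,0.9,0,0,0,0.1,-0.8],
    [0.05,0.9,0,0,0,0.1,-0.8],
    [0.05,0.9,0,0,0,0.1,-0.8],
    [0.05,0.9,0,0,0,0.1,-0.8]
  ]
}}

```text
time: 16.68
eef_pos: [0.57, -0.0647, 0.1994]
orientation: [-3.136, 0.168, 0.003]
contact_force: [-0.6, 0.2, -1.9]
width: 0.0217
gripper_force: 25.0
```

>>> {"name": "carry_out", "arguments": {
  "steps": [
    [0.05,0.9,0,0,0,0.1,-0.8],
    [0.05,0.9,0,0,0,0.1,-0.8],
    [0,0.9,0,0,0,0.1,-0.8],
    [0,0.9,0,0,0,0.1,-0.8],
    [0,0.9,0,0,0,0.1,-0.8],
    [0,0.9,0,0,0,0.1,-0.8],
    [0,0.9,0,0,0,0.1,-0.8],
    [0,0.9,0,0,0,0,-0.8],
    [0,0.9,0,0,0,0,-0.8],
    [0,0.9,0,0,0,0,-0.8]
  ]
}}

```text
time: 17.52
eef_pos: [0.5718, 0.1598, 0.1993]
orientation: [3.14, -0.092, -0.004]
contact_force: [0.8, -0.1, -2.6]
width: 0.0221
gripper_force: 25.0
```

>>> {"name": "carry_out", "arguments": {
  "steps": [
    [0,0.9,0,0,0,0,-0.8],
    [0,0.9,0,0,0,0,-0.8],
    [0,0.9,0,0,0,0,-0.8],
    [0,0.8,0,0,0,0,-0.8],
    [0,0.5,0,0,0,0,-0.8],
    [0,0.3,0,0,0,0,-0.8],
    [0,0,0,0,0,0,-0.8],
    [0,0,0,0,0,0,-0.8],
    [0,0,0,0,0,0,-0.8],
    [0,0,0,0,0,0,-0.8]
  ]
}}

```text
time: 18.35
eef_pos: [0.5741, 0.2631, 0.2004]
orientation: [3.139, -0.097, 0.0]
contact_force: [-0.3, 0.2, -1.6]
width: 0.022
gripper_force: 25.0
```

```bash
python3 - <<'E'
from m import *
st=read_state(); print(st['eef_pos'],st['orientation'],st['width'],st['gripper_force'],st['contact_force'])
t,s=take('top'),take('side')
print(np.degrees(-2*np.arctan(st['orientation'][1]/-st['orientation'][0])))
c=blob(s,(190,230,300,330),(0,130,60),(10,255,255)); print('tile?',box(s,c,.07))
cv2.imwrite('pics/o.png',cv2.cvtColor(cv2.resize(s['frame'][140:320,150:350],None,fx=3.3,fy=3.3),cv2.COLOR_RGB2BGR))
E
```

```text
[0.57406201 0.26314925 0.20042824] [ 3.13908679e+00 -9.71555918e-02  1.30160699e-04] 0.021983714623780022 24.993120431900024 [-0.33270838  0.17182422 -1.56684173]
-3.545508171751912
tile? (array([0.575 , 0.2703, 0.0903, 0.063 ]), -3.7)
```

View pics/o.png

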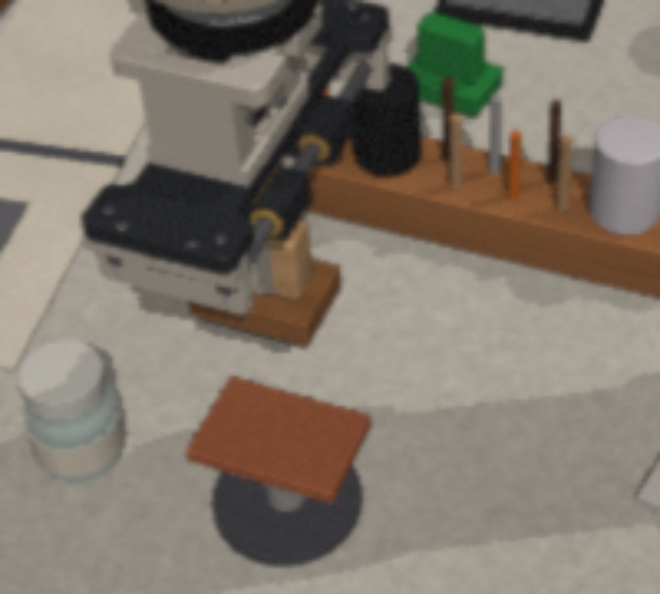

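The side view shows the tile flat and lengthwise on the stand at crop (280,440). The stamp hangs level above it at crop (270,300). I'll lower it gently.

>>> {"name": "carry_out", "arguments": {
  "steps": [
    [0.04,0.06,-0.3,0,0,0,-0.8],
    [0.04,0.06,-0.5,0,0,0,-0.8],
    [0,0,-0.6,0,0,0,-0.8],
    [0,0,-0.6,0,0,0,-0.8],
    [0,0,-0.5,0,0,0,-0.8],
    [0,0,-0.4,0,0,0,-0.8],
    [0,0,-0.3,0,0,0,-0.8],
    [0,0,-0.2,0,0,0,-0.8],
    [0,0,0,0,0,0,-0.8],
    [0,0,0,0,0,0,-0.8]
  ]
}}

```text
time: 19.28
eef_pos: [0.5758, 0.268, 0.1156]
orientation: [-3.14, 0.094, -0.0]
contact_force: [-0.4, 0.5, -1.6]
width: 0.0216
gripper_force: 25.0
```

```bash
python3 - <<'E'
from m import *
st=read_state(); print(st['eef_pos'],st['orientation'],st['width'],st['gripper_force'],st['contact_force'])
s=take('side')
cv2.imwrite('pics/f.png',cv2.cvtColor(cv2.resize(s['frame'][220:320,180:300],None,fx=5,fy=5,interpolation=2),cv2.COLOR_RGB2BGR))
E
```

```text
[0.57580994 0.26799383 0.11561562] [-3.14002138e+00  9.40423832e-02 -1.82904365e-04] 0.021613905924211575 24.993045330047607 [-0.37385303  0.52728521 -1.63359506]
```

View pics/f.png

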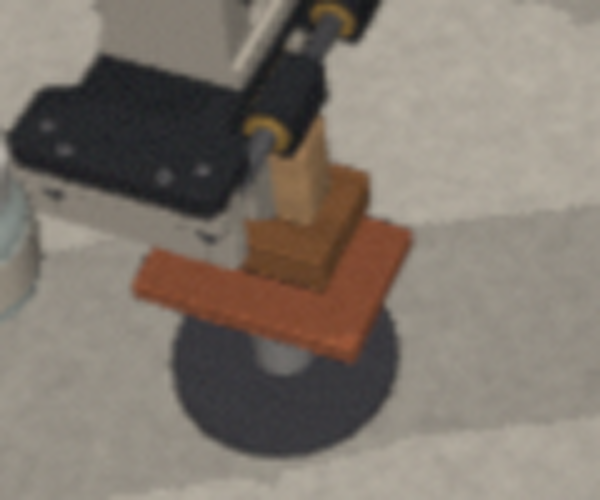

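The block hovers over the tile, with its near-right lower corner at crop (322,290). The clay shows evenly around it. One small correction to do.

>>> {"name": "carry_out", "arguments": {
  "steps": [
    [0.02,-0.04,-0.1,0,0,0,-0.8],
    [0,-0.04,-0.1,0,0,0,-0.8],
    [0,0,-0.02,0,0,0,-0.8],
    [0,0,0,0,0,0,-0.8],
    [0,0,0,0,0,0,-0.8],
    [0,0,0,0,0,0,-0.8],
    [0,0,0,0,0,0,-0.8],
    [0,0,0,0,0,0,-0.8],
    [0,0,0,0,0,0,-0.8],
    [0,0,0,0,0,0,-0.8]
  ]
}}

```text
time: 20.17
eef_pos: [0.5762, 0.2658, 0.11]
orientation: [-3.14, 0.094, -0.0]
contact_force: [-0.4, -0.8, -1.1]
width: 0.0213
gripper_force: 25.0
```

```bash
python3 - <<'E'
from m import *
st=read_state(); print(st['eef_pos'],st['orientation'],st['contact_force'])
s=take('side')
q=lambda u,v:((u+.5)/5-.5+180,(v+.5)/5-.5+220)
P=onz(s,q(322,290),.0902); print('stamp centre est',P[:2]-[-.0325,.025])   # before this move, TCP .5758,.2680
P=onz(s,q(368,178),.1082); print('far corner est',P[:2]-[-.0354,-.0209])
P=onz(s,q(352,348),.070); print('tile near corner est',P[:2]-[-.0431,.0327])
P=onz(s,q(412,234),.070); print('tile far corner est',P[:2]-[-.0467,-.0272])
E
```

```text
[0.57623861 0.26584074 0.1100267 ] [-3.14016360e+00  9.40947832e-02 -1.39873725e-04] [-0.43967423 -0.76243505 -1.11698449]
stamp centre est [0.57923318 0.26610589]
far corner est [0.57752868 0.27172962]
tile near corner est [0.57702531 0.26584351]
tile far corner est [0.57639995 0.26942611]
```

```bash
python3 -c "
from cell import job
print(job.close_job())"
```

```text
the job is handed in; nothing more can be done
None
```

I handed the job in at about 20 s on the robot's clock. The tile lies released on the stand, and the stamp is held level about 1 cm above it, off centre by about 2 mm by camera estimate. I don't have the judge's result.

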